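Find the full sugar tin

ROBOT

A 7-joint arm with a two-finger parallel gripper is mounted at the origin on the work surface. World frame = base frame: x ahead of the robot, y to its left, z up, the work surface at z = 0. Lengths are in m, angles in rad, forces in N, time in s.
With the tool pointing down it reaches from about 0.425 to 0.875 m from the base axis. Payload 8.4 kg.
Tool frame: the origin (TCP) lies at the very end of the fingers, on their centre line; the grasp point (between the pads) lies 19 mm behind it; y points along the fingers, x is the direction in which the jaws open and shut, and the axes are right-handed (so a half turn about y gives the same grasp; the last joint's range is limited). The gripper opens to 87 mm and grips with 3 to 60 N. Pads are 19 mm wide; open, the fingers measure 117 mm over their backs; the gripper's body (75 mm by 190 mm) begins 51 mm behind the grasp point.
Start: joints at [1.135, 0.333, 0.04, 1.465, -0.013, 1.343, -0.059], TCP at [0.215, -0.613, 0.223] pointing down, gripper open.
Joint ranges: [-2.58, 2.58], [-0.38, 2.09], [-1.3, 1.39], [0.25, 2.4], [-1.5, 4.64], [0.08, 2.09], [-2.65, 2.65]. Speed limits (rad/s): [2.22, 2.22, 2.79, 2.79, 3.14, 3.14, 3.14].

INTERFACE

Orientations are given as a unit quaternion [w, x, y, z].
In Python, from station import ctrl, imaging gives the robot as it stands. The module is installed in compiled form; this text tells all that it offers.
- The arm moves only by the tool drive_tool, never from a script. Its argument "commands" is a list of rows, each a list of 3 entries, a list of its own where there are three numbers: the opening in per cent of the stroke, from 0 (shut) to 100 (fully open), then the shift along the tool's x, y, z in cm, then the turn about the tool's y in rad. In form: [[fingers, [x, y, z], turn], ...]. A call has 1 to 10 rows; each row shifts and turns the pose as measured when the row begins, along the tool's axes as they then stand; what a row does not reach is not made up. A row lasts 1/8 s, in which the tool goes at most 62.5 mm and 10.7 degrees, less where a joint would pass 70% of its speed; a pose out of reach is approached as far as the arm can. A call with a gripper value outside its range is refused whole. The fingers move at their own pace and stop on an object; the grip force is fixed at half the most. Time passes only in rows, so rows that do not move let the fingers close. It gives the time, the measured TCP pose, the force and the opening at its end, in the units of the state.
- ctrl.read_state(): the state, without advancing time (a new reading comes with each control period).
- imaging.snapshot(name): name is "scene" or "top" or "wrist"; returns a dict with "img" (480x640x3 uint8, red, green, blue), "camera_matrix" (3x3 intrinsics, pixels), "origin" and "orientation" of the camera in the world. Camera axes: x right, y up, looking along -z (the intrinsics and any distortion apply to the point x, -y, -z); pixel columns grow to the right and rows downward; lengths in m; the calibration is good to about 2 mm. A picture is of the moment at which its call begins. There is no depth.
- ctrl.hand_in(): hands the job in, once; it reports no verdict.
The state is a dict: "t": time; "joint_positions": joint angles; "dq": joint speeds; "joint_efforts": joint torques, N m; "ee_pos": TCP position; "eef_rot": TCP orientation; "ft_force": force on the tool from outside, world axes, zero at the start; "ft_torque": the same for the moment, N m; "opening": finger opening in m.
Only numpy, scipy, OpenCV 4.12 (cv2) and the standard library are available. Lean on these libraries where they do the work, as an engineer would, in place of code of your own. Each camera call takes 0.05 s, during which the arm holds its last target. There are 200 camera calls.

TASK

One of the three matching cream tins with brass lids is full of hard brown sugar and the other two are empty: lift them to feel which is the full one. Stand the full tin in the middle of the blue tile, and leave the two empty tins standing where they were (put back any you have lifted). Set every tin down gently rather than dropping it, and let none tip over.

Things in the scene. Friction and masses are not known exactly. Their poses are not given: they have to be found in the camera images.
- tin_a: One of three identical round tins: cream, with a brass lid that stays on; 64 mm across, 100 mm tall (the lid is the top 18 mm). Origin: centre of its underside, z up; yaw means nothing. One of the three, a different one each time and not known by its name, is full and weighs 0.33 to 0.45 kg; the other two are empty and weigh 0.09 to 0.13 kg. They can be told apart only by weight.
- tin_b: One of three identical round tins: cream, with a brass lid that stays on; 64 mm across, 100 mm tall (the lid is the top 18 mm). Origin: centre of its underside, z up; yaw means nothing. One of the three, a different one each time and not known by its name, is full and weighs 0.33 to 0.45 kg; the other two are empty and weigh 0.09 to 0.13 kg. They can be told apart only by weight.
- tin_c: One of three identical round tins: cream, with a brass lid that stays on; 64 mm across, 100 mm tall (the lid is the top 18 mm). Origin: centre of its underside, z up; yaw means nothing. One of the three, a different one each time and not known by its name, is full and weighs 0.33 to 0.45 kg; the other two are empty and weigh 0.09 to 0.13 kg. They can be told apart only by weight.
- tile: Square blue ceramic tile with a thin white line inside its edge, lying fixed on the red table; 160 x 160 mm, 15 mm thick. Origin: centre of its underside; z up, x and y along its sides.
Not all that is in view belongs to the job. What is shaped like the tin_a but red is not meant.

How it is judged:
By the outcome, as a careful person would: the job done as asked, in the order asked, and still so for the second after the job is handed in, with the robot touching nothing.
It also fails if it takes over 64 s, if anything falls off the work surface, if the arm or the gripper's body presses on something with over 40 N, if the wrist force passes 120 N, or if a joint passes its speed limit or range.

## Working session

There is one attempt and no reset: what is moved stays moved. The work goes in short steps, Python scripts to look and compute and a tool call to move; the robot and the scene stay as the last step left them, time stands still between calls to the robot, and variables do not carry over. Pictures are saved under pics/ and viewed, about 8 in all and at most 12, crops included, and the job is handed in when it is done.

Besides the shell and the picture viewer there is one more tool, called after "Call:" as name(argument=value, ...) on one line, values as JSON. drive_tool: Moves the arm, as the interface text tells. Its arguments: {"type":"object","properties":{"commands":{"type":"array"}},"required":["commands"]}

```bash
mkdir -p pics; cat > h.py <<'E'
import numpy as np, cv2
from scipy.spatial.transform import Rotation as R
from station import ctrl, imaging
def snap(name,fn=None):
    s=imaging.snapshot(name)
    if fn: cv2.imwrite('pics/'+fn,s['img'][:,:,::-1])
    return s
def rot(q): return R.from_quat([q[1],q[2],q[3],q[0]]).as_matrix()
def cam(s):
    o=np.array(s['orientation'],float)
    return np.array(s['camera_matrix']),np.array(s['origin']),(rot(o) if o.size==4 else o.reshape(3,3))
def px2w(s,u,v,z):
    K,o,M=cam(s); d=np.linalg.inv(K)@[u,v,1]; d=M@(d*[1,-1,-1]); return o+d*(z-o[2])/d[2]
def w2px(s,p):
    K,o,M=cam(s); c=(M.T@(np.array(p)-o))*[1,-1,-1]; c=K@c; return c[:2]/c[2]
def st():
    s=ctrl.read_state(); return s
E
python3 - <<'E'
from h import *
for n in('top','scene'):
    s=snap(n,n+'1.png'); print({k:np.round(v,4).tolist() for k,v in s.items() if k!='img'}, s.keys())
q=st(); print(q); print(rot(q['eef_rot']).round(3))
E
```

```text
{'camera_matrix': [[622.989, 0.0, 331.2205], [0.0, 622.989, 236.6487], [0.0, 0.0, 1.0]], 'origin': [0.3361, -0.0162, 1.4019], 'orientation': [-0.6982, -0.0346, 0.0333, 0.7143]} dict_keys(['img', 'camera_matrix', 'origin', 'orientation'])
{'camera_matrix': [[448.729, 0.0, 320.0473], [0.0, 448.729, 242.588], [0.0, 0.0, 1.0]], 'origin': [1.1235, -0.0111, 0.4955], 'orientation': [0.6119, 0.3163, 0.3326, 0.6442]} dict_keys(['img', 'camera_matrix', 'origin', 'orientation'])
{'t': 0.1, 'joint_positions': array([ 1.13480116,  0.33386527,  0.03988308,  1.46616407, -0.01341542,
        1.34327764, -0.05849152]), 'dq': array([-0.00030503, -0.00079873,  0.00011443, -0.0034129 , -0.00019523,
        0.00039797,  0.00157155]), 'joint_efforts': array([ 5.55021426e-03, -6.57800102e+01,  1.34094156e+00, -4.04712939e+01,
       -5.96198696e-02,  4.08344180e-02,  4.70151883e-05]), 'ee_pos': array([ 0.21464238, -0.61310423,  0.22174134]), 'eef_rot': array([ 0.57699552, -0.57645358,  0.40956588, -0.408697  ]), 'ft_force': array([ 0.16628955,  0.60906045, -0.24473131]), 'ft_torque': array([ 0.00521365, -0.01108545,  0.03495404]), 'opening': 0.08709102063698392}
[[ 0.33  -0.001  0.944]
 [-0.944  0.001  0.33 ]
 [-0.001 -1.    -0.   ]]
```

View pics/top1.png

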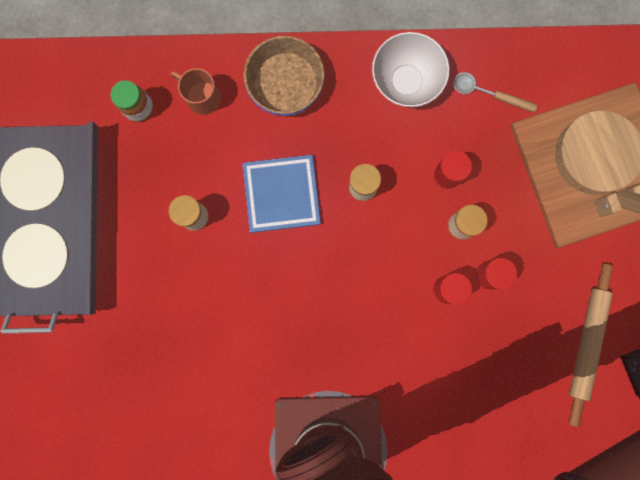

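View pics/scene1.png

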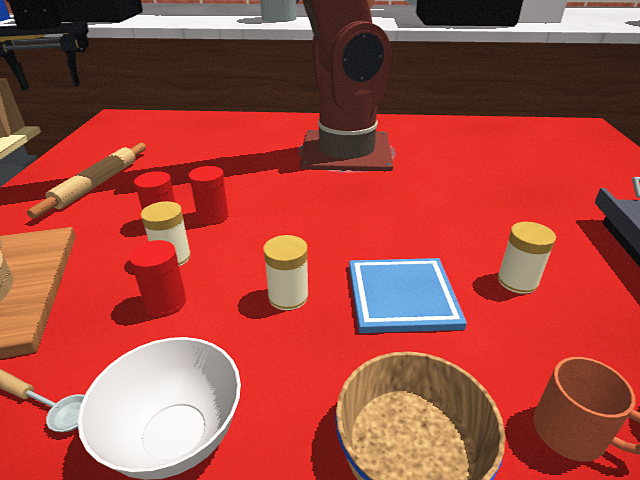

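The top view shows the lids at about (185,210), (365,179) and (471,220), red decoy cans at (456,166), (456,288) and (502,272), and the tile centre at (282,193). The scene view confirms three cream tins with brass lids.

```bash
cat > m.py <<'E'
from h import *
s=snap('top'); im=s['img']; hsv=cv2.cvtColor(im,cv2.COLOR_RGB2HSV)
for u,v in((185,210),(365,178),(471,219)):
    m=np.zeros((480,640),np.uint8); m[v-22:v+22,u-22:u+22]=1
    m&=((hsv[...,0]>14)&(hsv[...,0]<26)&(hsv[...,1]>130)).astype(np.uint8)
    n,l,stt,c=cv2.connectedComponentsWithStats(m); i=1+np.argmax(stt[1:,4])
    (cu,cv_),r=cv2.minEnclosingCircle(cv2.findContours((l==i).astype(np.uint8),0,2)[0][0])
    p=px2w(s,cu,cv_,.1); print('lid',stt[i],(cu,cv_),r,p.round(4),'rad',np.hypot(*p[:2]).round(3),'az',np.arctan2(p[1],p[0]).round(3))
m=((hsv[...,0]>95)&(hsv[...,0]<125)&(hsv[...,1]>90)).astype(np.uint8); m[:150]=0;m[240:]=0;m[:,:235]=0;m[:,330:]=0
c=max(cv2.findContours(m,0,2)[0],key=cv2.contourArea); b=cv2.minAreaRect(c)
P=np.array([px2w(s,*q,.015) for q in cv2.boxPoints(b)]); print('tile',P.mean(0).round(4),[np.linalg.norm(P[i]-P[i-1]).round(3) for i in range(4)])
for u,v in((456,165),(456,288),(502,272)): print('red',px2w(s,u,v,.1).round(3))
E
python3 m.py
```

```text
lid [169 196  31  30 730] (184.46665954589844, 210.53334045410156) 15.488886833190918 [0.5239 0.2931 0.1   ] rad 0.6 az 0.51
lid [351 164  30  31 719] (365.10260009765625, 179.0658721923828) 15.2119779586792 [ 0.5823 -0.0897  0.1   ] rad 0.589 az -0.153
lid [455 205  31  30 718] (470.4186096191406, 219.86045837402344) 15.460748672485352 [ 0.4902 -0.3087  0.1   ] rad 0.579 az -0.562
tile [0.5707 0.0958 0.015 ] [np.float64(0.156), np.float64(0.157), np.float64(0.156), np.float64(0.156)]
red [ 0.608 -0.283  0.1  ]
red [ 0.348 -0.272  0.1  ]
red [ 0.379 -0.37   0.1  ]
```

Call:
drive_tool(commands=[[100, [-2.4, 0, 4.5], 0], [100, [-2.4, 0, 4.5], 0], [100, [-2.4, 0, 4.5], 0], [100, [-2.4, 0, 4.5], 0], [100, [-2.4, 0, 4.5], 0], [100, [-2.4, 0, 4.5], 0], [100, [-2.4, 0, 4.5], 0], [100, [-2.4, 0, 4.5], 0], [100, [0, 0, 0], 0]])

```text
t: 1.27
ee_pos: [0.4979, -0.303, 0.2188]
eef_rot: [0.577, -0.576, 0.412, -0.408]
ft_force: [-0.8, -0.3, -0.5]
opening: 0.087
```

```bash
cat > d.py <<'E'
import sys
from h import *
T=dict(A=(.5239,.2931),B=(.5823,-.0897),C=(.4902,-.3087),T=(.5707,.0958))
q=st(); M=rot(q['eef_rot']); print('t',round(q['t'],2),'pos',np.round(q['ee_pos'],4),'F',np.round(q['ft_force'],2),'op',round(q['opening'],4)); print('y',M[:,1].round(3),'x',M[:,0].round(3),'q',np.round(q['joint_positions'],2))
for a in sys.argv[1:]:
    n,z=a[0],float(a[1:]); print(a,'cm xyz',(100*M.T@(np.array([*T[n],z])-q['ee_pos'])).round(2))
E
python3 d.py C.055
```

```text
t 1.27 pos [ 0.4979 -0.303   0.2188] F [-0.8  -0.3  -0.51] op 0.087
y [-0.003  0.004 -1.   ] x [ 0.329 -0.944 -0.005] q [ 0.66  0.21 -0.22  1.63  0.05  1.31 -0.8 ]
C.055 cm xyz [ 0.37 16.39 -0.88]
```

Call:
drive_tool(commands=[[100, [0.3, 2, -0.9], 0], [100, [0, 0, 0], 0], [100, [0, 0, 0], 0]])

```text
t: 1.65
ee_pos: [0.4896, -0.3097, 0.1988]
eef_rot: [0.576, -0.576, 0.412, -0.408]
ft_force: [0.1, -0.6, 0.6]
opening: 0.0873
```

```bash
python3 d.py C.055; python3 -c "
from h import *
s=snap('wrist','w1.png'); print(w2px(s,(.4902,-.3087,.1)), s['origin'])"
```

```text
t 1.65 pos [ 0.4896 -0.3097  0.1988] F [ 0.07 -0.62  0.58] op 0.0873
y [-0.004  0.003 -1.   ] x [ 0.328 -0.945 -0.004] q [ 0.67  0.22 -0.21  1.66  0.05  1.27 -0.79]
C.055 cm xyz [-1.000e-02  1.438e+01  1.300e-01]
[317.91008962 244.29321214] [ 0.55215395 -0.28786091  0.36072255]
```

View pics/w1.png

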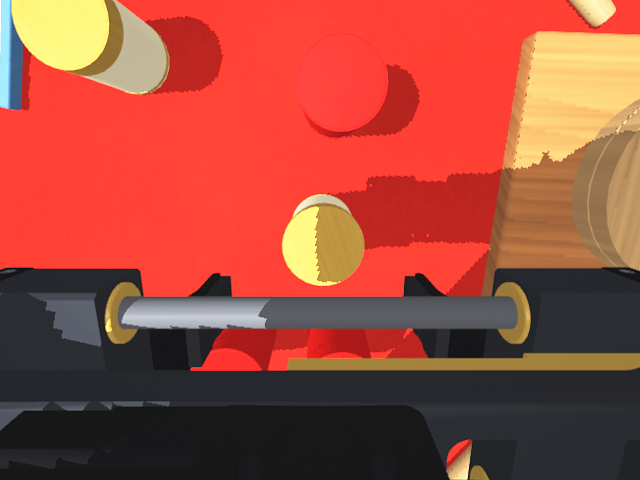

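The wrist view shows the lid at (323,244), predicted at (318,244). That is a 2–4 mm offset along +x, which is fine for the descent.

Call:
drive_tool(commands=[[100, [0.2, 4, 0.1], 0], [100, [0, 4, 0], 0], [100, [0, 4, 0], 0], [100, [0, 2, 0], 0], [100, [0, 0, 0], 0], [0, [0, 0, 0], 0], [0, [0, 0, 0], 0], [0, [0, 0, 0], 0], [0, [0, 0, 0], 0]])

```text
t: 2.82
ee_pos: [0.4944, -0.3149, 0.0628]
eef_rot: [0.576, -0.575, 0.409, -0.413]
ft_force: [0.3, -0.4, -4.1]
opening: 0.0645
```

```bash
python3 d.py C.055
```

```text
t 2.83 pos [ 0.4944 -0.3149  0.0628] F [ 0.3  -0.38 -4.15] op 0.0645
y [ 0.005 -0.003 -1.   ] x [ 0.325 -0.946  0.004] q [ 0.66  0.35 -0.2   1.8   0.08  1.   -0.81]
C.055 cm xyz [-0.72  0.78 -0.2 ]
```

Call:
drive_tool(commands=[[0, [0, -1.5, 0], 0], [0, [0, -2, 0], 0], [0, [0, 0, 0], 0], [0, [0, 0, 0], 0], [0, [0, 0, 0], 0], [0, [0, 0, 0], 0]])

```text
t: 3.58
ee_pos: [0.493, -0.3144, 0.0985]
eef_rot: [0.576, -0.575, 0.41, -0.412]
ft_force: [0.2, 0.7, -4.4]
opening: 0.0645
```

```bash
python3 d.py C.063; python3 -c "
from h import *
s=snap('wrist','w2.png');print(st()['ft_force']); snap('top');print(st()['ft_force'])"
```

```text
t 3.58 pos [ 0.493  -0.3144  0.0985] F [ 0.2   0.72 -4.44] op 0.0645
y [ 0.003 -0.001 -1.   ] x [ 0.325 -0.946  0.002] q [ 0.67  0.31 -0.21  1.77  0.07  1.07 -0.81]
C.063 cm xyz [-0.64  3.55 -0.09]
[ 0.20053693 -1.34140759 -3.97729981]
[ 0.85978698  0.19708652 -4.67338632]
```

The wrist force is about −4.3 N with the tin lifted, against roughly 0 empty-handed at the same place. That is about 0.44 kg, so tin C is the full one; an empty tin would read about 1 N. I'll lift it clear and carry it to the tile.

Call:
drive_tool(commands=[[0, [0, -3, 0], 0], [0, [0, -3, 0], 0], [0, [0, -3, 0], 0], [0, [0, -3, 0], 0], [0, [0, -1, 0], 0], [0, [-2, 0, 1.2], 0], [0, [-4, 0, 2.3], 0], [0, [-4, 0, 2.3], 0], [0, [-4, 0, 2.3], 0], [0, [-4, 0, 2.3], 0]])

```text
t: 4.92
ee_pos: [0.5303, -0.1086, 0.2249]
eef_rot: [-0.573, 0.575, -0.415, 0.411]
ft_force: [1.0, -0.1, -4.0]
opening: 0.0642
```

```bash
python3 d.py T.15
```

```text
t 4.92 pos [ 0.5303 -0.1086  0.2249] F [ 1.04 -0.07 -3.97] op 0.0642
y [-0.006  0.001 -1.   ] x [ 0.317 -0.949 -0.003] q [ 0.45  0.14 -0.36  1.71  0.05  1.31 -1.17]
T.15 cm xyz [-18.09   7.49  10.34]
```

Call:
drive_tool(commands=[[0, [-4, 0, 2.3], 0], [0, [-4, 0, 2.3], 0], [0, [-4, 0, 2.3], 0], [0, [-3.5, 0, 2], 0], [0, [-2, 0, 1.2], 0], [0, [0, 1, 0], 0], [0, [0, 2, 0], 0], [0, [0, 2, 0], 0], [0, [0, 0, 0], 0], [0, [0, 0, 0], 0]])

```text
t: 6.18
ee_pos: [0.5662, 0.0972, 0.163]
eef_rot: [-0.571, 0.578, -0.418, 0.407]
ft_force: [0.9, -0.4, -3.2]
opening: 0.0642
```

```bash
python3 d.py T.15; python3 -c "
from h import *
s=snap('scene'); cv2.imwrite('pics/s2.png',cv2.resize(s['img'][110:350,300:500,::-1],None,fx=2.5,fy=2.5))
p=st()['ee_pos'];print('tcp px',w2px(s,p),'ax base',w2px(s,(p[0],p[1],p[2]-.06)),'tile c',w2px(s,(.5707,.0958,.015)))"
```

```text
t 6.17 pos [0.5662 0.0972 0.163 ] F [ 0.93 -0.38 -3.19] op 0.0642
y [-0.018  0.001 -1.   ] x [ 0.32  -0.947 -0.007] q [ 0.18  0.27 -0.5   1.69  0.13  1.23 -1.6 ]
T.15 cm xyz [0.29 1.29 0.41]
tcp px [415.36835929 209.20565332] ax base [410.45560436 243.36724955] tile c [403.58985264 289.42741097]
```

View pics/s2.png

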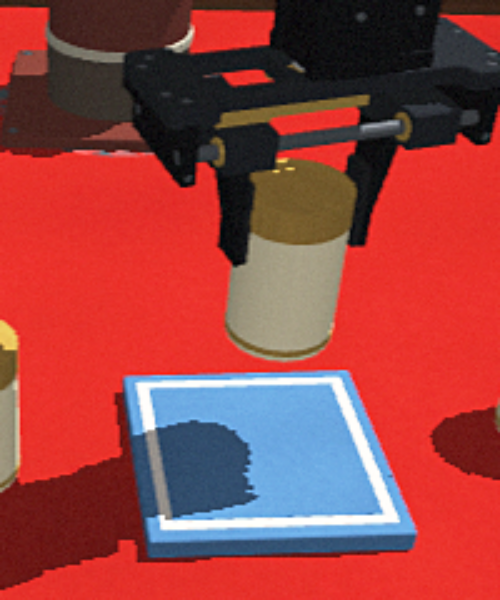

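The tin is held upright above the tile, with its lower front rim at about full-image (412,253).

```bash
python3 -c "
from h import *
s=snap('scene')
for z in (.09,.1,.105,.11): print(z,w2px(s,(.5652+.032,.0972,z)))
print(st()['ee_pos'],st()['ft_force'])"; python3 d.py T.08
```

```text
0.09 [411.8948719  262.85161668]
0.1 [412.71251553 257.42735364]
0.105 [413.12679569 254.67901141]
0.11 [413.5447798  251.90609706]
[0.56627428 0.09731706 0.16326343] [ 0.13341629  0.13653949 -3.05130145]
t 6.28 pos [0.5663 0.0973 0.1633] F [ 0.13  0.14 -3.05] op 0.0643
y [-0.018  0.001 -1.   ] x [ 0.32  -0.947 -0.007] q [ 0.18  0.27 -0.5   1.69  0.13  1.23 -1.6 ]
T.08 cm xyz [0.34 8.32 0.51]
```

Call:
drive_tool(commands=[[0, [0.3, 2, 0.5], 0], [0, [0, 2.5, 0], 0], [0, [0, 2.0, 0], 0], [0, [0, 0.8, 0], 0], [0, [0, 0, 0], 0], [0, [0, 0, 0], 0]])

```text
t: 7.02
ee_pos: [0.573, 0.0954, 0.0866]
eef_rot: [-0.572, 0.577, -0.417, 0.408]
ft_force: [0.1, -0.2, -4.4]
opening: 0.0643
```

```bash
python3 d.py T.074
```

```text
t 7.03 pos [0.573  0.0954 0.0866] F [ 0.06 -0.21 -4.44] op 0.0643
y [-0.015  0.001 -1.   ] x [ 0.32  -0.948 -0.006] q [ 0.16  0.36 -0.48  1.76  0.18  1.08 -1.63]
T.074 cm xyz [-0.1   1.26 -0.18]
```

Call:
drive_tool(commands=[[0, [-0.1, 0.4, -0.2], 0], [0, [0, 0.4, 0], 0], [0, [0, 0.2, 0], 0], [0, [0, 0, 0], 0]])

```text
t: 7.52
ee_pos: [0.5717, 0.096, 0.078]
eef_rot: [-0.572, 0.576, -0.416, 0.409]
ft_force: [0.3, -1.0, -3.9]
opening: 0.0641
```

```bash
python3 d.py T.074
```

```text
t 7.53 pos [0.5717 0.096  0.078 ] F [ 0.28 -0.98 -3.86] op 0.0641
y [-0.012  0.001 -1.   ] x [ 0.319 -0.948 -0.005] q [ 0.16  0.36 -0.48  1.77  0.18  1.06 -1.63]
T.074 cm xyz [-0.01  0.41 -0.1 ]
```

Call:
drive_tool(commands=[[0, [0, 0.2, 0], 0], [0, [0, 0.1, 0], 0], [0, [0, 0.1, 0], 0]])

```text
t: 7.9
ee_pos: [0.5725, 0.0964, 0.0781]
eef_rot: [-0.573, 0.576, -0.415, 0.41]
ft_force: [-4.5, -0.9, 5.5]
opening: 0.0638
```

Call:
drive_tool(commands=[[0, [0, 0.2, 0], 0], [0, [0, 0.1, 0], 0]])

```text
t: 8.15
ee_pos: [0.5726, 0.0966, 0.0782]
eef_rot: [-0.572, 0.576, -0.415, 0.41]
ft_force: [-4.6, -0.4, 4.6]
opening: 0.0643
```

Contact: Fz went from −4 to +5 N at z 0.078, so the tin is standing on the tile. I'll release it.

Call:
drive_tool(commands=[[85, [0, 0, 0], 0], [100, [0, 0, 0], 0], [100, [0, 0, 0], 0], [100, [0, 0, 0], 0], [100, [0, -1, 0], 0], [100, [0, -3, 0], 0], [100, [0, -4, 0], 0], [100, [0, -4, 0], 0], [100, [0, -2, 0], 0], [100, [0, 0, 0], 0]])

```text
t: 9.4
ee_pos: [0.5747, 0.0973, 0.2263]
eef_rot: [-0.574, 0.575, -0.414, 0.411]
ft_force: [0.5, -0.7, -1.5]
opening: 0.0871
```

```bash
python3 d.py B.22; python3 -c "
from h import *
snap('top','t3.png'); snap('scene','s3.png'); s=snap('wrist','w3.png'); print(w2px(s,(.5707,.0958,.115)))"
```

```text
t 9.4 pos [0.5747 0.0973 0.2263] F [ 0.47 -0.66 -1.5 ] op 0.0871
y [-0.004  0.001 -1.   ] x [ 0.32  -0.947 -0.002] q [ 0.18  0.24 -0.5   1.6   0.11  1.33 -1.58]
B.22 cm xyz [17.96  0.61 -5.26]
[318.75532591 245.64102975]
```

View pics/w3.png

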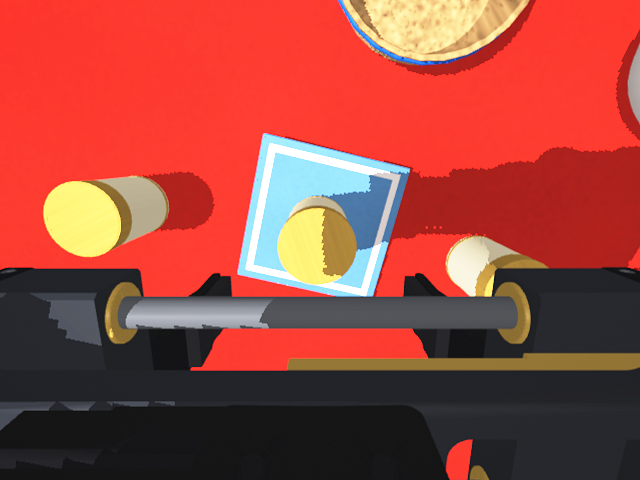

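The tin stands upright inside the white line, with its lid at (317,245) against a predicted (319,246). Next I check the tile centre and the empty-hand force.

```bash
python3 -c "
from h import *
F=[]
for i in range(6):
    s=snap('wrist'); F.append(st()['ft_force'])
print(np.mean(F,0),np.std(F,0))
c=[(264,134),(409,170),(371,300),(238,274)]
P=np.array([px2w(s,u,v,.015) for u,v in c]); H=(P[0]+P[2])/2,(P[1]+P[3])/2
print('tile',P.round(3),H,P.mean(0)); print('lid',px2w(s,317,245,.115))
s=snap('top'); im=s['img']; hsv=cv2.cvtColor(im,cv2.COLOR_RGB2HSV); cv2.imwrite('pics/t4.png',im[:,:,::-1])
"
```

```text
[-0.26485831  0.26717406 -0.3682559 ] [0.42280868 0.7054098  0.51184567]
tile [[0.64  0.179 0.015]
 [0.655 0.023 0.015]
 [0.503 0.008 0.015]
 [0.484 0.164 0.015]] (array([0.57179627, 0.09377653, 0.015     ]), array([0.56946173, 0.0937542 , 0.015     ])) [0.570629   0.09376537 0.015     ]
lid [0.57043734 0.09728482 0.115     ]
```

View pics/s3.png

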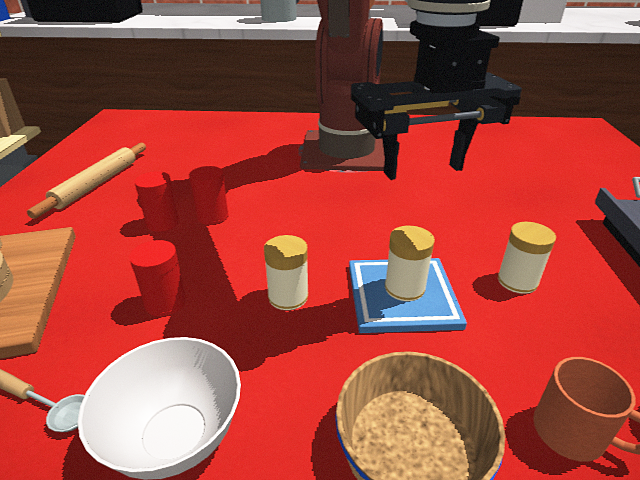

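The full tin stands on the tile at about (408,265). The other two are where they were, at (287,272) and (527,257), and the gripper is clear.

```bash
python3 -c "
from station import ctrl
print(ctrl.hand_in(), ctrl.read_state()['t'])"
```

```text
the job is handed in; nothing more can be done
the job is handed in; nothing more can be done
```

The full tin is standing on the blue tile, about 3 mm from its centre by the wrist camera, and the job was handed in at about 10 s.

- **Finding the full tin:** I lifted only the tin at the robot's right. It read −3 to −4.7 N, averaging about 4 N (roughly 0.4 kg). The empty hand averaged −0.4 N, and an empty tin would have read about 1 N. The first tin was clearly the full one, so I never lifted the other two.
- **Setting it down:** I lowered it in small steps until contact, which read about 5 N, and then released it.
- **Last checks:** The tin is upright inside the white line. The two other tins are still standing at their original places in the image, and the gripper is clear of everything. Individual force readings scatter by about 0.5 N, with one empty-hand reading of −1.5 N just after the retreat. No check disagreed with the result.

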